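# Register a door stile on the latch-fitting turntable

### The job

On the locked turntable, push the loose pine stile near its two ends until its long edge lies flat along the angle-iron rail, and press it firmly home there; then slide it along the rail until its end is pressed firmly against the stop block, and leave it tight against both rail and stop, with nothing touching it. Firm means a steady push of about 15 N, held a moment; never push with more than 20 N. Keep the stile lying flat on the turntable, and leave the latches, the knob and the spring catch where they are.

Things in the scene. Friction and masses are not known exactly. Their poses are not given: they have to be found in the camera images.
- turntable: locked cast-iron turntable, a dark disc 420 mm across that does not turn; origin under its centre at bench level, its flat top is 60 mm above the origin. Its x axis points square to the rail (from the open side towards the rail), y runs along the rail towards the stop, z up. Its position and turn on the bench vary.
- rail: steel angle-iron rail bolted to the turntable, rigid, 230 mm long, upright leg 6 mm thick and 30 mm high, its foot reaches 36 mm behind the working face. Origin on its working face, half-way along it, at the level of the turntable's top; x points through the face, into the rail (so the stile lies at negative x), y along the rail towards the stop, z up.
- stop: steel stop block bolted to the turntable at the rail's y end, rigid, 60 mm (along x) by 22 mm, 30 mm high with a 5 mm bolt head on it. Origin at the middle of its working face, at the level of the turntable's top; axes as the rail's; y points into the block, so the stile comes to it from negative y. Its middle lies 45 mm in front of the rail's face, its working face 120 mm along +y from the rail's origin.
- stile_center (a point): centre, half-way up, of the loose pine stile offcut: a plain board 95 mm wide (x), 180 mm long (y), 35 mm thick, lying flat on the turntable before the rail, up to 17 degrees askew. Own x points to the long edge that goes against the rail, y to the end that goes against the stop. 0.19 to 0.35 kg; slides under 1 to 3 N, more if the finger also bears down. Too wide to grip across.
- stile_left_corner (a point): point on the stile, half-way up: the corner of its rail-side edge and its stop-side end (own x +47.5 mm, y +90 mm from its centre)
- stile_right_corner (a point): point on the stile, half-way up: the corner of its rail-side edge and its other end (own x +47.5 mm, y -90 mm from its centre)
- stile_left_end (a point): point on the stile, half-way up: middle of the end that goes against the stop (own y +90 mm from its centre)
- latch_a: blackened iron thumb latch lying loose on the turntable, plate 34 x 100 mm with a bow, 24 mm high; bystander on the rim, either behind the rail or at the open side opposite it
- latch_b: second thumb latch, like the first, at the other one of the two places
- cabinet_knob: loose nickel cabinet knob 32 mm across, 29 mm high, standing behind the rail; bystander
- spring_catch: loose chrome spring catch, 22 x 45 mm, 17 mm high, lying behind the rail; bystander
Things that resemble listed ones, but are neither listed nor needed, are in the scene too. Of the things shaped like the part that bears stile_center, the wooden one is meant.

How it is judged (in metres and radians):
On the way, in this order (a step that is already met when the one before it is completed fails the run):
1. the stile lies flat along the rail and is pressed firmly against it (x of each of stile_left_corner, stile_right_corner in the frame of rail above -0.0015 m and contact force between stile and the fingers above 10 N and contact force between stile and rail above 3 N), for 0.2 s.
2. the stile's end is pressed firmly against the stop (y of stile_left_end in the frame of stop above -0.0015 m and contact force between stile and the fingers above 10 N and contact force between stile and stop above 3 N), for 0.2 s.
At the end, for the whole second after the job is handed in: The stile rests flat on the turntable, untouched and still, both corners of its long edge within 1.5 mm of the rail's face and its end within 1.5 mm of the stop's face (x of each of stile_left_corner, stile_right_corner in the frame of rail above -0.0015 m and y of stile_left_end in the frame of stop above -0.0015 m and angle between stile_center's own z axis and vertical below 0.03 rad and z of stile_center in the frame of rail below 0.0205 m and linear speed of stile below 0.01 m/s and contact force between stile and the arm below 0.1 N and contact force between stile and the fingers below 0.1 N).
It fails at once if stile pushed against the rail with more than 20 N (contact force between stile and rail above 20 N).
It fails at once if stile pushed against the stop with more than 20 N (contact force between stile and stop above 20 N).
It fails at once if stile pushed by the robot with more than 20 N (contact force between stile and the fingers above 20 N or contact force between stile and the arm above 20 N).
It fails at once if stile lifted or tipped off the turntable (z of stile_center in the frame of rail above 0.03 m or angle between stile_center's own z axis and vertical above 0.15 rad).
It fails at once if a latch, the knob or the spring catch is disturbed (distance of any of latch_a, latch_b, cabinet_knob, spring_catch from where it was at the start of the episode above 0.01 m).
It also fails if it takes over 72 s, if anything falls off the work surface, if the arm or the gripper's body presses on something with over 40 N, if the wrist force passes 120 N, or if a joint passes its speed limit or range.

### The arm

A 6-joint arm with a two-finger parallel gripper is mounted at the origin on the work surface. World frame = base frame: x ahead of the robot, y to its left, z up, the work surface at z = 0. Lengths are in m, angles in degrees, forces in N, time in s.
With the tool pointing down it reaches from about 0.375 to 0.925 m from the base axis. Payload 5.7 kg.
Tool frame: the origin (TCP) lies between the finger pads; the fingertips stand 14 mm ahead of it and the grasp point (between the pads) lies 5 mm behind it (robot.tip_reach is the distance from the TCP to the fingertips, in m); z points along the fingers, y is the line along which they close (so a half turn about z gives the same grasp; the last joint's range is limited). The gripper opens to 85 mm and grips with 20 to 120 N. Pads are 22 mm wide; open, the fingers measure 114 mm over their backs; the gripper's body (76 mm by 85 mm) begins 54 mm behind the grasp point. The pads swing forward as they close: fully open they stand 13 mm farther back than shut.
Start: joints at [-82.397, 20.558, 86.54, -0, 72.909, -6.595], TCP at [0.147, -0.582, 0.245] pointing down, gripper open.
Joint ranges: [-170.27, 170.27], [-57.76, 135], [12.27, 136.19], [-55.21, 235.2], [11.17, 155.16], [-170.74, 170.74]. Speed limits (degrees/s): [136.94, 136.94, 180, 180, 180, 180].

### API

Orientations are given as [roll, pitch, yaw] about the fixed x, y, z axes, in that order (R = Rz(yaw) Ry(pitch) Rx(roll)).
In Python, from cell import robot gives the robot as it stands. Calls block until the motion is done:
- robot.reach(position, orientation): joint-space move of the TCP to a pose.
- robot.move_l(position, velocity=0.15, rotation=None): straight line of the TCP; rotation=None keeps the orientation; velocity is the mean speed in m/s.
- robot.movej(angles): joint-space move.
- robot.grip(opening, effort=None): finger opening in m; effort is the grip in N (None keeps the last); returns when the fingers have stopped.
- robot.dwell(seconds).
- robot.ik(position, orientation): joint angles nearest the present ones, or None.
- robot.sense(): the state.
- robot.snapshot(name): name is "side" or "top" or "wrist"; returns a dict with "image" (400x640x3 uint8, blue, green, red), "range_z" (400x640 float32, m along the optical axis (not along the pixel's ray), 0 where there is no reading), "camera_matrix" (3x3 intrinsics, pixels), "D" ([k1, k2, p1, p2, k3] as OpenCV has them; the pictures are not rectified), "pose" (4x4, takes a point from camera to world coordinates); the wrist camera has in their place "mount" (4x4, takes a point from camera to tool coordinates, whose origin is the TCP and whose axes are the flange's). Camera axes: x right, y down, z forward; pixel columns grow to the right and rows downward; lengths in m; the calibration is good to about 2 mm. A picture is of the moment at which its call begins: read the wrist's pose just before it.
A pose or a line that the arm cannot do raises robot.MotionError and nothing moves.
- robot.hand_in(): hands the job in; it is judged then, once.
Trained networks look in the newest picture that a camera, given by its name, has taken for a name from the list of things; names that differ only in an ending like _2 or _b are one class to them, and where a whole thing is asked for, a point or a joint stands for the part that bears it (a point fixed in the world has none). Each returns a list of dicts, best first, with "score" (0 to 1); they miss things now and then, are a little off and sometimes report something else, mostly with a low value. They report only what shows in the picture. A call takes as long as a camera call. They do not tell look-alikes from the thing itself.
- robot.regions_of(camera, name): "pixels" (400x640 bool, what is visible of it) and "position" ([row, column] in pixels, amid what is visible of it).
- robot.place_of(camera, name): "position" ([row, column] in pixels: a listed point, or the origin of a listed thing).
The state is a dict: "t": time; "qpos": joint angles; "qd": joint speeds; "joint_torque": joint torques, N m; "eef_pos": TCP position; "tcp_rot": TCP orientation; "force": force on the tool from outside, world axes, zero at the start; "torque": the same for the moment, N m; "opening": finger opening in m; "gripper_force": force on a finger pad.
Only numpy, scipy, OpenCV 4.12 (cv2) and the standard library are available. Lean on these libraries where they do the work, as an engineer would, in place of code of your own. Each camera call takes 0.05 s, during which the arm holds its last target. There are 200 camera calls.

## Working session

There is one attempt and no reset: what is moved stays moved. The work goes in short steps, each a Python script; the robot and the scene stay as the last script left them, time stands still between calls to the robot, and variables do not carry over. Pictures are saved under pics/ and viewed, at most 10 in all, crops included, and the job is handed in when it is done.

```bash
ls; mkdir -p pics
cat > h.py <<'E'
import numpy as np, cv2
from cell import robot
from scipy.spatial.transform import Rotation as R
def pose(s,st):
    if 'pose' in s: return np.array(s['pose'])
    T=np.eye(4); T[:3,:3]=R.from_euler('xyz',st['tcp_rot'],degrees=True).as_matrix(); T[:3,3]=st['eef_pos']
    return T@np.array(s['mount'])
def ray(s,T,px):  # px [row,col] list
    p=np.array(px,float).reshape(-1,2)[:,::-1].reshape(-1,1,2)
    n=cv2.undistortPoints(p,np.array(s['camera_matrix']),np.array(s['D'],float))[:,0]
    return np.c_[n,np.ones(len(n))]@T[:3,:3].T
def at_z(s,T,px,z):
    d=ray(s,T,px); o=T[:3,3]
    return o+d*((z-o[2])/d[:,2])[:,None]
def depth_pts(s,T,px):
    px=np.array(px).reshape(-1,2); d=ray(s,T,px); r=s['range_z'][px[:,0].astype(int),px[:,1].astype(int)]
    return T[:3,3]+d*r[:,None]
E
python3 - <<'E'
from h import *
st=robot.sense(); print({k:st[k] for k in('t','eef_pos','tcp_rot','force','opening')})
for c in('top','side'):
    s=robot.snapshot(c); T=pose(s,st); cv2.imwrite(f'pics/{c}0.png',s['image'])
    print(c,T.round(3).tolist())
    for n in('turntable','rail','stop','stile_center','stile_left_corner','stile_right_corner','stile_left_end','latch_a','cabinet_knob','spring_catch'):
        z={'turntable':0,'stile_center':.0775,'stile_left_corner':.0775,'stile_right_corner':.0775,'stile_left_end':.0775}.get(n,.06)
        for r in robot.place_of(c,n)[:3]:
            print(n,round(r['score'],2),np.round(r['position']),at_z(s,T,[r['position']],z)[0].round(4))
E
```

```text
pics
{'t': 0.0, 'eef_pos': array([ 0.14708509, -0.58101392,  0.24446789]), 'tcp_rot': array([-1.79896050e+02, -1.38007364e-02,  1.41974149e+01]), 'force': array([0.00358649, 0.46991026, 0.17254875]), 'opening': 0.08542474650150246}
top [[0.005, -0.99, 0.141, 0.393], [-1.0, -0.001, 0.026, -0.004], [-0.026, -0.141, -0.99, 1.409], [0.0, 0.0, 0.0, 1.0]]
turntable 0.56 [202. 328.] [0.5873 0.022  0.    ]
rail 0.83 [164. 315.] [0.6871 0.0566 0.06  ]
stop 0.63 [196. 281.] [0.5958 0.1549 0.06  ]
stop 0.37 [255. 334.] [0.4282 0.0033 0.06  ]
stile_center 0.93 [138. 225.] [0.7619 0.3167 0.0775]
stile_center 0.83 [256. 217.] [0.4231 0.3268 0.0775]
stile_center 0.67 [193. 328.] [0.601  0.0204 0.0775]
stile_left_corner 0.82 [190. 289.] [0.6086 0.1291 0.0775]
stile_left_corner 0.77 [138. 254.] [0.762  0.2336 0.0775]
stile_left_corner 0.55 [154. 469.] [ 0.715  -0.3798  0.0775]
stile_right_corner 0.84 [198. 429.] [ 0.586  -0.2642  0.0775]
stile_right_corner 0.74 [157. 347.] [ 0.7041 -0.0337  0.0775]
stile_right_corner 0.63 [244. 255.] [0.4562 0.2222 0.0775]
stile_left_end 0.82 [250. 191.] [0.4388 0.40
[... 1095 characters left out ...]
er 0.88 [179. 291.] [ 0.6992 -0.046   0.0775]
stile_right_corner 0.81 [326. 146.] [0.654  0.438  0.0775]
stile_right_corner 0.79 [170. 375.] [ 0.5478 -0.1802  0.0775]
stile_left_end 0.9 [235. 304.] [0.5598 0.1071 0.0775]
stile_left_end 0.76 [256. 172.] [0.7422 0.2919 0.0775]
stile_left_end 0.59 [140. 338.] [ 0.6998 -0.2668  0.0775]
latch_a 0.75 [230. 390.] [ 0.4279 -0.0144  0.06  ]
latch_a 0.66 [222. 237.] [0.7207 0.1268 0.06  ]
cabinet_knob 0.71 [250. 277.] [0.5928 0.1566 0.06  ]
cabinet_knob 0.65 [197. 254.] [0.7465 0.0346 0.06  ]
cabinet_knob 0.33 [231. 281.] [0.6206 0.1038 0.06  ]
spring_catch 0.62 [183. 253.] [ 0.7845 -0.0085  0.06  ]
spring_catch 0.36 [213. 273.] [0.6717 0.0642 0.06  ]
```

View pics/top0.png

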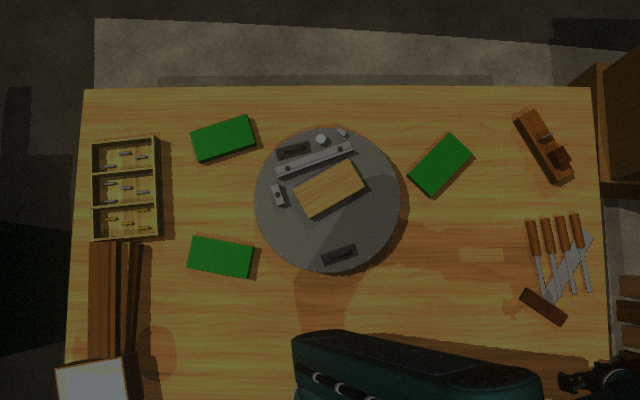

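View pics/side0.png

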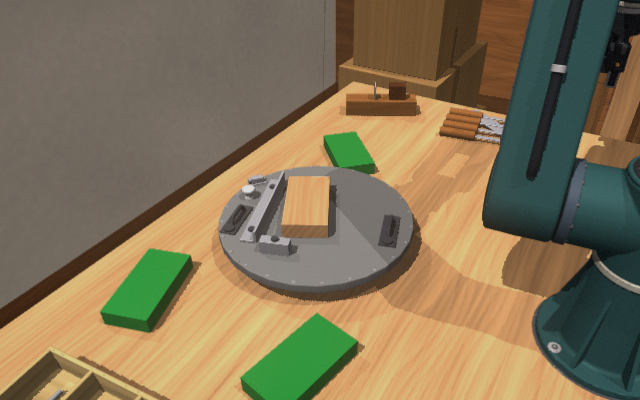

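The top view shows the dark disc centred near (row 200, col 330), with the rail running from (170,277) to (147,352), the stop at (195,278) and a board in front of the rail. Candidates for the stile are the wooden board (190,330) and the green boards (138,225), (256,217) and (165,440). The description says wooden, so I choose (190,330) and check it in a close crop.

Run:
```python
from h import *
st=robot.sense()
s=robot.snapshot('top');T=pose(s,st)
im=s['image'][110:290,240:420]; cv2.imwrite('pics/crop0.png',cv2.convertScaleAbs(cv2.resize(im,None,fx=3.3,fy=3.3,interpolation=cv2.INTER_CUBIC),alpha=1.7))
hsv=cv2.cvtColor(s['image'],cv2.COLOR_BGR2HSV)
rr,cc=np.mgrid[110:290,240:420]; px=np.c_[rr.ravel(),cc.ravel()]
P=depth_pts(s,T,px); near=np.hypot(P[:,0]-.588,P[:,1]-.021)<.2
h=hsv[px[:,0],px[:,1]]
wood=near&(h[:,1]>90)&(abs(P[:,2]-.095)<.008)
print('z disc',np.median(P[near,2]),'wood n',wood.sum(),P[wood,2].mean())
(c,sz,a)=cv2.minAreaRect((P[wood,:2]*1000).astype(np.float32)); print('stile',c,sz,a); print(cv2.boxPoints((c,sz,a)))
steel=near&(h[:,1]<=90)&(abs(P[:,2]-.090)<.006)
for p in P[steel][::3]: pass
n,l=cv2.connectedComponents(steel.reshape(180,180).astype(np.uint8))
for i in range(1,n):
    m=(l.ravel()==i)
    if m.sum()>8: print('steel',m.sum(),P[m].mean(0).round(4),cv2.minAreaRect((P[m,:2]*1000).astype(np.float32)))
```

```text
z disc 0.06242390378923157 wood n 2184 0.09598883241830541
stile (612.8133544921875, 19.407806396484375) (96.2132339477539, 179.20587158203125) 29.726476669311523
[[526.60693   73.36507 ]
 [615.468    -82.25775 ]
 [699.0198   -34.549454]
 [610.1587   121.073364]]
steel 73 [0.7557 0.0427 0.0888] ((756.0748291015625, 42.81806182861328), (27.316926956176758, 26.377962112426758), 43.62146759033203)
steel 13 [0.7305 0.1071 0.0858] ((731.417236328125, 105.654296875), (7.22918176651001, 23.267772674560547), 17.166400909423828)
steel 12 [0.7252 0.1313 0.0857] ((724.8612670898438, 131.48159790039062), (6.130232810974121, 20.55352020263672), 17.080045700073242)
steel 194 [0.6852 0.0566 0.0904] ((685.5300903320312, 56.42705535888672), (8.14476203918457, 227.19976806640625), 20.655229568481445)
steel 161 [0.5939 0.1619 0.0911] ((594.72900390625, 162.530517578125), (60.88581848144531, 22.05868911743164), 20.67937469482422)
steel 15 [ 0.4336 -0.0227  0.0859] ((433.63726806640625, -22.210834503173828), (5.560884475708008, 24.3544979095459), 21.830270767211914)
```

View pics/crop0.png

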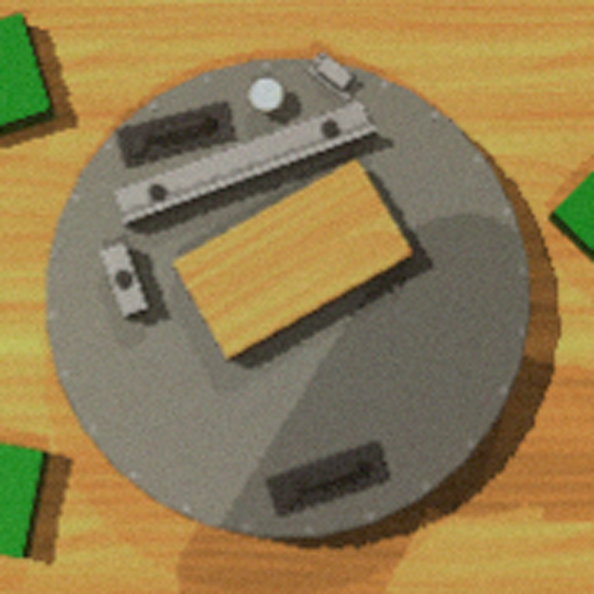

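The crop confirms the wooden board at (260,290) in the crop, with the rail above it, the stop at its left, the latches at (180,130) and (330,480), and the knob and catch behind the rail. The depth measurements agree with the given sizes: stile 96x179 mm, rail 227 mm, stop 61x22 mm, and the stop face 120 mm along the rail. Next I move to the hover pose.

```bash
cat >> h.py <<'E'
A=20.66; a=np.radians(A); X=np.array([np.cos(a),np.sin(a)]); Y=np.array([-np.sin(a),np.cos(a)]); O=np.array([.6827,.0553])
def W(x,y,z): return list(O+x*X+y*Y)+[z]
def rf(st): d=np.array(st['eef_pos'][:2])-O; return d@X,d@Y,st['eef_pos'][2]
E
python3 - <<'E'
from h import *
print('tip',robot.tip_reach)
robot.reach(W(-.18,-.009,.20),[180,0,A]); st=robot.sense(); print(st['t'],rf(st),st['tcp_rot'],st['qpos'])
robot.move_l(W(-.18,-.009,.081),velocity=.1); robot.dwell(.3); st=robot.sense(); print(st['t'],rf(st),st['force'],robot.tip_reach)
t=st['t']; robot.move_l(W(-.179,-.009,.081),velocity=.02); st=robot.sense(); print(st['t']-t,rf(st),st['force'])
s=robot.snapshot('side'); cv2.imwrite('pics/side1.png',cv2.resize(s['image'][130:300,200:430],None,fx=3,fy=3))
E
```

```text
tip 0.014
3.5583 (np.float64(-0.1800691551487357), np.float64(-0.009827369150007521), np.float64(0.20006807357091214)) [ 1.79977227e+02 -9.65866097e-03  2.06068532e+01] [-9.56185068e+00  1.66187576e+01  9.97834471e+01 -1.65652386e-02
  6.35780011e+01  5.98386666e+01]
5.2 (np.float64(-0.1798123548222881), np.float64(-0.009114377426055288), np.float64(0.08133285442293056)) [ 0.30660551  0.16650792 -0.16995759] 0.014
0.25 (np.float64(-0.1788874291101354), np.float64(-0.009025312419103678), np.float64(0.08104923163528135)) [ 0.29526678 -0.5344698   0.38409643]
```

View pics/side1.png

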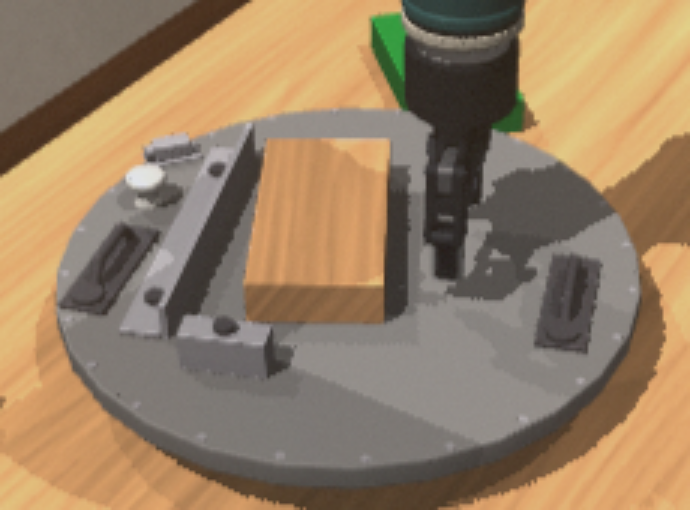

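The side view shows the open fingers at (445,270) in the crop. They sit on the open side of the stile, above the disc and clear of the latch at (570,310). I push with both fingers.

```bash
cat >> h.py <<'E'
def F(n=3):
    f=[]
    for _ in range(n): f.append(robot.sense()['force']); robot.dwell(.01)
    return np.mean(f,0)
E
python3 - <<'E'
from h import *
s=robot.snapshot('side'); M=np.linalg.inv(s['pose'])
for z in(.067,.081):
    p=M[:3,:3]@np.array(W(-.179,.041,z))+M[:3,3]; print(z,cv2.projectPoints(p.reshape(1,1,3),np.zeros(3),np.zeros(3),s['camera_matrix'],np.array(s['D'],float))[0].ravel())
f0=F(6)
robot.move_l(W(-.179,-.009,.075),velocity=.02); f=F(); print('down',(f-f0).round(2))
assert abs(f[2]-f0[2])<2
f0=F(6); x=-.179; log=[]; last=0
while x<-.100:
    x+=.002 if x<-.119 else .0004
    robot.move_l(W(x,-.009,.075),velocity=.04 if x<-.119 else .01)
    f=F(2)-f0; n=-(f[:2]@X); log.append((round(x*1000,1),round(n,1)))
    if n>6: break
st=robot.sense(); print(st['t'],rf(st),log,st['torque'],f)
E
```

```text
0.067 [348.60511209 227.73405185]
0.081 [348.7104186  222.41718543]
down [-0.5   0.13 -0.18]
23.025 (np.float64(-0.10721356235695367), np.float64(-0.008788860552983932), np.float64(0.07496142084782582)) [(-177.0, np.float64(0.5)), (-175.0, np.float64(0.3)), (-173.0, np.float64(0.5)), (-171.0, np.float64(0.2)), (-169.0, np.float64(-0.4)), (-167.0, np.float64(0.3)), (-165.0, np.float64(-0.1)), (-163.0, np.float64(-0.3)), (-161.0, np.float64(0.2)), (-159.0, np.float64(-0.3)), (-157.0, np.float64(0.2)), (-155.0, np.float64(-0.3)), (-153.0, np.float64(0.1)), (-151.0, np.float64(-0.5)), (-149.0, np.float64(-0.2)), (-147.0, np.float64(-0.5)), (-145.0, np.float64(-0.1)), (-143.0, np.float64(0.3)), (-141.0, np.float64(0.4)), (-139.0, np.float64(-1.0)), (-137.0, np.float64(0.1)), (-135.0, np.float64(0.3)), (-133.0, np.float64(0.3)), (-131.0, np.float64(0.4)), (-129.0, np.float64(0.0)), (-127.0, np.float64(0.4)), (-125.0, np.float64(-0.2)), (-123.0, np.float64(-0.0)), (-121.0, np.float64(-0.0)), (-119.0, np.float64(0.2)), (-118.6, np.float64(1.7)), (-118.2, np.float64(1.1)), (-117.8, np.float64
[... 193 characters left out ...]
)), (-114.6, np.float64(0.5)), (-114.2, np.float64(0.8)), (-113.8, np.float64(1.3)), (-113.4, np.float64(0.8)), (-113.0, np.float64(1.1)), (-112.6, np.float64(0.2)), (-112.2, np.float64(1.2)), (-111.8, np.float64(1.0)), (-111.4, np.float64(0.4)), (-111.0, np.float64(0.8)), (-110.6, np.float64(0.7)), (-110.2, np.float64(0.7)), (-109.8, np.float64(0.7)), (-109.4, np.float64(1.3)), (-109.0, np.float64(0.7)), (-108.6, np.float64(1.4)), (-108.2, np.float64(1.3)), (-107.8, np.float64(1.0)), (-107.4, np.float64(1.2)), (-107.0, np.float64(3.2)), (-106.6, np.float64(5.4)), (-106.2, np.float64(5.9)), (-105.8, np.float64(6.5))] [-0.63211483  0.85126931 -0.34115157] [-5.7872732  -3.16368036  5.31379455]
```

Run:
```python
from h import *
f0=np.array([.3,-.2,.2]); x=-.1058; log=[]
while x<-.098:
    x+=.0004; robot.move_l(W(x,-.009,.075),velocity=.01)
    f=F(2)-f0; n=-(f[:2]@X); log.append((round(x*1000,1),round(n,1),round(f[:2]@Y,1),round(f[2],1)))
    if n>13 or np.linalg.norm(f)>15: break
st=robot.sense();print(st['t'],rf(st),log)
robot.dwell(.3); f=F(5)-f0; print(-(f[:2]@X),f)
s=robot.snapshot('top'); cv2.imwrite('pics/top1.png',cv2.convertScaleAbs(cv2.resize(s['image'][110:290,240:420],None,fx=3.3,fy=3.3,interpolation=cv2.INTER_CUBIC),alpha=1.7))
T=pose(s,st); hsv=cv2.cvtColor(s['image'],cv2.COLOR_BGR2HSV)
rr,cc=np.mgrid[110:290,240:420]; px=np.c_[rr.ravel(),cc.ravel()]; P=depth_pts(s,T,px); h=hsv[px[:,0],px[:,1]]
w=(np.hypot(P[:,0]-.588,P[:,1]-.021)<.2)&(h[:,1]>90)&(abs(P[:,2]-.095)<.008)
print(w.sum()); d=P[w,:2]-O; xy=np.c_[d@X,d@Y]*1000
for lo in range(-100,100,20):
    q=xy[(xy[:,1]>=lo)&(xy[:,1]<lo+20)]
    if len(q): print(lo,q[:,0].max().round(1),end=' ')
print(xy[:,1].min(),xy[:,1].max())
```

```text
24.3583 (np.float64(-0.10716611004858166), np.float64(-0.008748400027979575), np.float64(0.07492081522904835)) [(-105.4, np.float64(8.7), np.float64(-0.5), np.float64(5.5)), (-105.0, np.float64(9.6), np.float64(-0.7), np.float64(7.0)), (-104.6, np.float64(11.1), np.float64(-1.5), np.float64(8.3)), (-104.2, np.float64(12.0), np.float64(-1.3), np.float64(8.8)), (-103.8, np.float64(13.0), np.float64(-1.6), np.float64(9.7))]
13.36746429664826 [-12.01305643  -6.02842924   9.49295156]
130
-100 -0.1 -80 -56.5 20 -72.4 40 -65.7 60 1.9 -103.42885888373682 108.6256246580992
```

View pics/top1.png

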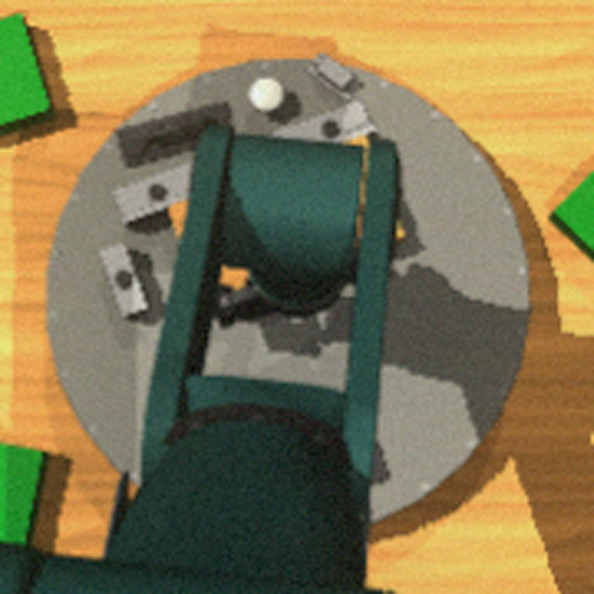

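The arm hides most of the stile. What shows is its orange edge flush at both ends, at (180,215) and (370,150). The steady push is 13 N and it was held. I back off, close the fingers, go to the right end and push towards the stop.

Run:
```python
from h import *
robot.move_l(W(-.118,-.009,.077),velocity=.05)
robot.move_l(W(-.13,-.03,.19),velocity=.15)
robot.grip(0.0)
robot.reach(W(-.049,-.135,.19),[180,0,A+90])
s=robot.snapshot('top'); st=robot.sense(); T=pose(s,st); cv2.imwrite('pics/top2.png',cv2.convertScaleAbs(cv2.resize(s['image'][110:290,240:420],None,fx=3.3,fy=3.3,interpolation=cv2.INTER_CUBIC),alpha=1.7))
robot.move_l(W(-.049,-.135,.084),velocity=.1); robot.dwell(.2)
st=robot.sense(); print(st['t'],rf(st),st['opening'],st['tcp_rot']); f0=F(6); print(f0)
y=-.135; log=[]
while y<-.062:
    y+=.004 if y<-.084 else .0005
    robot.move_l(W(-.049+.001*(y+.135)/.065,y,.084),velocity=.06 if y<-.084 else .012)
    f=F(2)-f0; n=-(f[:2]@Y); log.append((round(y*1000,1),round(n,1),round(f[:2]@X,1),round(f[2],1)))
    if n>5: break
st=robot.sense();print(st['t'],rf(st),log)
```

```text
29.7833 (np.float64(-0.048633019839689484), np.float64(-0.1352687981099015), np.float64(0.08474116844692749)) 0.00020719102063491475 [1.79940441e+02 3.95582495e-02 1.10659242e+02]
[-0.02182305  0.0335571   0.14571315]
38.8667 (np.float64(-0.04809962085672844), np.float64(-0.07365899047725367), np.float64(0.08400193084993292)) [(-131.0, np.float64(-0.1), np.float64(0.5), np.float64(-0.0)), (-127.0, np.float64(0.0), np.float64(-0.7), np.float64(-0.7)), (-123.0, np.float64(0.0), np.float64(-0.3), np.float64(-0.5)), (-119.0, np.float64(0.9), np.float64(-0.2), np.float64(0.1)), (-115.0, np.float64(0.3), np.float64(-0.1), np.float64(0.1)), (-111.0, np.float64(0.2), np.float64(1.0), np.float64(-0.3)), (-107.0, np.float64(-0.1), np.float64(-0.4), np.float64(0.1)), (-103.0, np.float64(-0.0), np.float64(-0.0), np.float64(-0.1)), (-99.0, np.float64(-0.3), np.float64(-0.3), np.float64(0.1)), (-95.0, np.float64(0.0), np.float64(-0.1), np.float64(0.0)), (-91.0, np.float64(0.3), np.float64(0.0), np.float64(-0.5)), (-87.0, np.float64(-0.1), np.float64(0.2), np.float64(-0.3)), (-83.0, np.float64(-0.1
[... 567 characters left out ...]
2), np.float64(-0.0)), (-78.0, np.float64(1.2), np.float64(-0.3), np.float64(-0.3)), (-77.5, np.float64(0.9), np.float64(-0.2), np.float64(-0.6)), (-77.0, np.float64(0.9), np.float64(0.4), np.float64(-0.3)), (-76.5, np.float64(1.2), np.float64(0.4), np.float64(-0.5)), (-76.0, np.float64(1.0), np.float64(-0.8), np.float64(-0.1)), (-75.5, np.float64(1.5), np.float64(-0.4), np.float64(-0.1)), (-75.0, np.float64(1.3), np.float64(-0.9), np.float64(-0.1)), (-74.5, np.float64(1.5), np.float64(-1.0), np.float64(0.4)), (-74.0, np.float64(0.9), np.float64(-1.3), np.float64(0.2)), (-73.5, np.float64(2.7), np.float64(-1.6), np.float64(-0.6)), (-73.0, np.float64(5.5), np.float64(-1.2), np.float64(-0.9))]
```

View pics/top2.png

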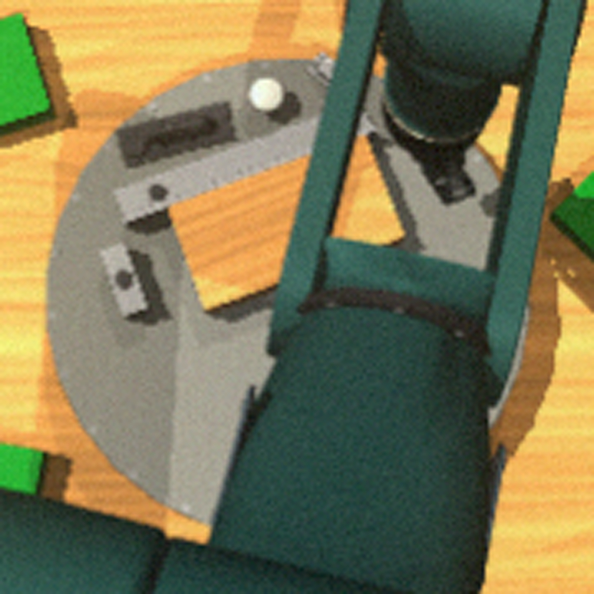

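The top view shows the stile flush along the rail from (170,205) to (370,140). Force is now rising at the stop, at the expected tool position. I press to about 14 N, hold, release, and check.

Run:
```python
from h import *
f0=np.array([-.02,.03,.15]); y=-.073; log=[]
while y<-.062:
    y+=.0004; robot.move_l(W(-.048,y,.084),velocity=.01)
    f=F(2)-f0; n=-(f[:2]@Y); log.append((round(y*1000,1),round(n,1),round(f[:2]@X,1),round(f[2],1)))
    if n>13.5 or np.linalg.norm(f)>16: break
robot.dwell(.3); f=F(4)-f0; st=robot.sense();print(st['t'],rf(st),log,-(f[:2]@Y),f[:2]@X,f[2])
robot.move_l(W(-.048,-.085,.085),velocity=.04)
robot.move_l(W(-.048,-.13,.19),velocity=.15)
robot.reach(W(-.2,-.12,.24),[180,0,A+90]); robot.dwell(.1)
st=robot.sense(); s=robot.snapshot('top'); T=pose(s,st); cv2.imwrite('pics/top3.png',cv2.convertScaleAbs(cv2.resize(s['image'][110:290,240:420],None,fx=3.3,fy=3.3,interpolation=cv2.INTER_CUBIC),alpha=1.7))
s=robot.snapshot('side'); cv2.imwrite('pics/side3.png',cv2.resize(s['image'][160:270,210:350],None,fx=5,fy=5,interpolation=cv2.INTER_CUBIC)); print(st['t'])
```

```text
41.3333 (np.float64(-0.04804581043960346), np.float64(-0.07357094678393152), np.float64(0.08424367263512852)) [(-72.6, np.float64(6.3), np.float64(-2.1), np.float64(-1.5)), (-72.2, np.float64(6.6), np.float64(-2.5), np.float64(-1.6)), (-71.8, np.float64(8.5), np.float64(-2.5), np.float64(-1.5)), (-71.4, np.float64(9.8), np.float64(-3.1), np.float64(-1.8)), (-71.0, np.float64(9.6), np.float64(-3.1), np.float64(-1.7)), (-70.6, np.float64(11.4), np.float64(-2.6), np.float64(-2.5)), (-70.2, np.float64(12.6), np.float64(-2.8), np.float64(-2.6)), (-69.8, np.float64(14.3), np.float64(-4.1), np.float64(-2.1))] 13.940222869894985 -3.6921259680550245 -2.366688926938685
43.5583
```

View pics/side3.png

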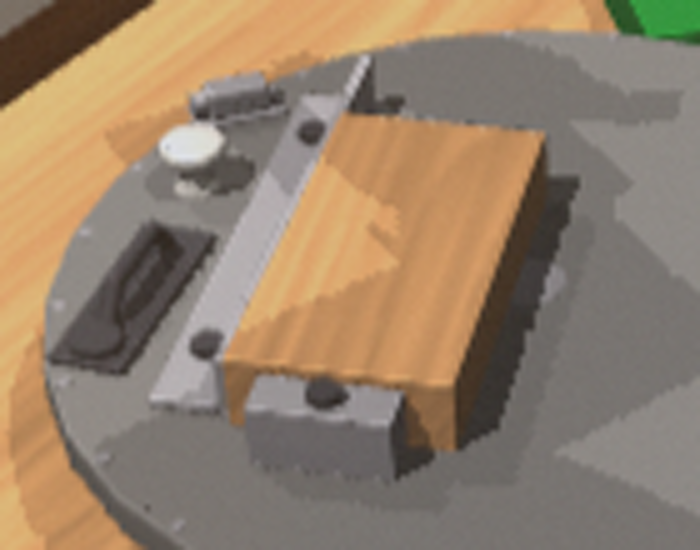

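View pics/top3.png

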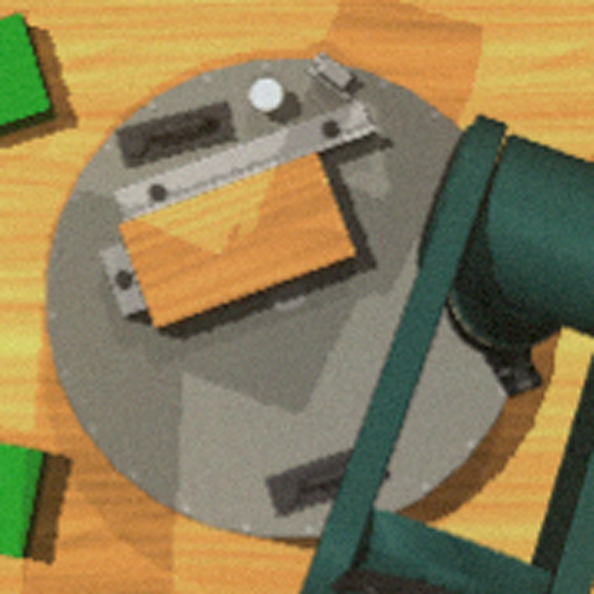

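Both views show the stile flush with the rail, with its end against the stop at (150,300) in the top crop. The bystanders are unmoved. One numeric check before handing in.

Run:
```python
from h import *
rr,cc=np.mgrid[110:290,240:420]; px=np.c_[rr.ravel(),cc.ravel()]
for i in range(3):
    s=robot.snapshot('top'); T=pose(s,None)
    hsv=cv2.cvtColor(s['image'],cv2.COLOR_BGR2HSV); P=depth_pts(s,T,px); h=hsv[px[:,0],px[:,1]]
    w=(np.hypot(P[:,0]-.588,P[:,1]-.021)<.17)&(h[:,1]>90)&(abs(P[:,2]-.095)<.008)
    c,sz,an=cv2.minAreaRect((P[w,:2]*1000).astype(np.float32)); d=np.array(c)/1000-O
    print(sz,an,(d@X*1000).round(1),(d@Y*1000).round(1))
    st=(abs(P[:,2]-.090)<.006)&(h[:,1]<=90)&(np.abs((P[:,:2]-O)@X-.003)<.008)&(np.abs((P[:,:2]-O)@Y)<.12)
    print('rail',cv2.minAreaRect((P[st,:2]*1000).astype(np.float32)))
print(robot.sense()['t'])
```

```text
(97.33626556396484, 181.81678771972656) 20.613765716552734 -46.5 28.9
rail ((686.1619262695312, 56.41706848144531), (6.591710090637207, 226.14508056640625), 20.063919067382812)
(97.58065032958984, 179.5252685546875) 20.275915145874023 -46.5 30.1
rail ((685.0296630859375, 59.52910614013672), (7.399012565612793, 233.46804809570312), 20.237621307373047)
(97.0157470703125, 191.4967803955078) 20.8859806060791 -47.0 33.3
rail ((684.8626708984375, 59.46513366699219), (7.0975565910339355, 233.4031982421875), 20.29669952392578)
43.8083
```

```bash
python3 -c "
from cell import robot
print(robot.hand_in())"
```

```text
the job is handed in; nothing more can be done
None
```

I handed the job in at about 44 s of the 72 s allowed, with no verdict returned: the stile was pressed to the rail at about 13 N and to the stop at about 14 N. The last pictures and depth check show it flush against both, with the bystanders unmoved and the gripper clear.

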